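# Peel the top specimen tray off a tight nested stack and hold it over the dish

## Robot

A 6-joint arm with a two-finger parallel gripper is mounted at the origin on a cart in front of the work surface, level with it; the furniture and walls round the work are solid. World frame = base frame: x ahead of the robot, y to its left, z up, the work surface at z = 0. Lengths are in m, angles in rad, forces in N, time in s.
With the tool pointing down it reaches from about 0.35 to 0.85 m from the base axis. Payload 8.1 kg.
Tool frame: the origin (TCP) lies on the mounting face of the last link; the fingertips stand 186 mm ahead of it and the grasp point (between the pads) lies 167 mm ahead of it; z points along the fingers, y is the line along which they close (so a half turn about z gives the same grasp; the last joint's range is limited). The gripper opens to 93 mm and grips with 3 to 60 N. Pads are 15 mm wide; open, the fingers measure 128 mm over their backs; the gripper's body (75 mm by 188 mm) begins 65 mm behind the grasp point.
Start: joints at [1.227, 0.13, 1.488, -0, 1.523, -0.085], TCP at [0.154, 0.58, 0.405] pointing down, gripper open.
Joint ranges: [-2.96, 2.96], [-0.89, 2.26], [0.02, 2.5], [-1.34, 4.48], [0, 2.73], [-2.66, 2.66]. Speed limits (rad/s): [2.39, 2.39, 2.79, 3.14, 3.14, 3.14].

## Interface

Orientations are given as a rotation vector (axis times angle).
In Python, from plant import * gives the robot as it stands. The module is installed in compiled form; this text tells all that it offers.
- The arm moves only by the tool arm_command, never from a script. Its argument "increments" is a list of rows, each a list of 6 numbers: the shift along the tool's x, y, z in units of 0.2 m (1.0 is 0.2 m), then the turn, a rotation vector about the tool's x, y, z in units of pi rad (1.0 is pi rad). A call has exactly 5 rows; each row is the pose to reach, as a shift and turn from the pose commanded when the call began, along the tool's axes at that moment, turning the shorter way round; what a row does not reach only later rows make up. A row lasts 1/8 s, in which the tool goes at most 62.5 mm and 10.7 degrees, less where a joint would pass 70% of its speed; a pose out of reach is approached as far as the arm can. A call with a number of a shift or a turn outside -1 to 1 is refused whole. A call with a gripper value outside its range is refused whole. "fingers" is the closure, from -1 (fully open) to 1 (shut), set as the call begins (left out, the last holds). The fingers move at their own pace and stop on an object; "force" is the grip in N (left out, the last holds). Time passes only in rows, so rows that repeat a pose let the fingers close, or fill a call up. It gives the time, the measured TCP pose, the force, the opening and the grip force at its end, in the units of the state.
- read_state(): the state, without advancing time (a new reading comes with each control period).
- read_camera(name): name is "scene" or "top" or "wrist"; returns a dict with "image" (384x512x3 uint8, red, green, blue), "fx", "fy", "cx", "cy" (pixels), "T" (4x4, takes a point from camera to world coordinates). Camera axes: x right, y down, z forward; pixel columns grow to the right and rows downward; lengths in m; the calibration is good to about 2 mm. A picture is of the moment at which its call begins. There is no depth.
- close_job(): hands the job in; it is judged then, once.
The state is a dict: "t": time; "q": joint angles; "dq": joint speeds; "joint_torque": joint torques, N m; "tool_pos": TCP position; "orientation": TCP orientation; "force": force on the tool from outside, world axes, zero at the start; "wrist_torque": the same for the moment, N m; "opening": finger opening in m; "gripper_force": force on a finger pad.
Only numpy, scipy, OpenCV 4.12 (cv2) and the standard library are available. Lean on these libraries where they do the work, as an engineer would, in place of code of your own. Each camera call takes 0.05 s, during which the arm holds its last target. There are 200 camera calls.

## Task

The blue tray with the small ammonite in it is stuck tight on the stack below: take it by its upright lug and peel it off, raising the lug's corner a good finger's width while the opposite corner still rests on the stack, then lift it clear without dragging the rest of the stack along. Present it for brushing: finish while still holding it, level and still, centred over the black dish about 13 cm above the table, with the ammonite still in it. Leave the rest of the stack and the dish standing where they are.

Things in the scene. Friction and masses are not known exactly. Their poses are not given: they have to be found in the camera images.
- top_tray: Blue plastic tray, 150 mm square over its rim, corners cut off, 120 g. Its corners point along its -x, +y, +x, -y axes (98 mm from the centre); z up. Origin: centre of the rim's underside, which lies on the stack's rim. Rim 6 mm thick, 15 mm wide. Pocket with 45-degree walls, 120 mm square at the top, 80 mm at its flat floor; floor's upper face 15 mm below the origin, underside 18 mm below.
- lug (a point): Centre of the upright blue lug on the tray's -x corner: 88 mm from the tray's centre, 21 mm above the rim's underside. Lug 9 mm thick along the tray's x, 24 mm wide along y, rising 30 mm above the rim's upper face. Axes as the tray's. Take it across its thickness from above, one finger outside, one over the pocket.
- far_corner (a point): Point on the underside of the tray's rim at the corner opposite to the lug, 95 mm from the centre on +x.
- tray_floor (a point): Centre of the tray's floor, upper face, 15 mm below the tray's origin.
- lower_stack: The rest of the stack, one loose body of 1.6 kg: a plain grey tray seated in a white square tub of the same outline, 46 mm high in all, with a steel spring clip at each corner (outside, up to the blue rim). Origin: centre of the underside, on the table; axes as the tray's.
- stack_rim (a point): Centre of the lower stack's upper rim plane, 46 mm above the table. Each of the four clips presses on the edge of the blue rim and holds it by friction with 2 to 3 N until it has risen some 6 mm there. Pivoting the blue tray about its far corner by some 0.2 rad frees the other corners first (about 5 N at the lug), then it lifts off.
- ammonite: Small grey ammonite fossil, 44 x 48 x 10 mm, 70 g, loose on the blue tray's floor. Origin: centre of its underside.
- dish: Loose round shallow black dish with white paper labels in it, 204 mm across, 30 mm high. Origin: centre of its underside, on the table.
There are look-alikes about, which are no part of the job. What is shaped like the ammonite but pink or yellow is not meant.

How it is judged:
By the outcome, as a careful person would: the job done as asked, in the order asked, and still so for the second after the job is handed in, while the arm keeps its last pose, push and grip.
It also fails if it takes over 42 s, if anything falls off the work surface, if the arm or the gripper's body presses on something with over 40 N, if the wrist force passes 120 N, or if a joint passes its speed limit or range.

## Working session

There is one attempt and no reset: what is moved stays moved. The work goes in short steps, Python scripts to look and compute and a tool call to move; the robot and the scene stay as the last step left them, time stands still between calls to the robot, and variables do not carry over. Pictures are saved under pics/ and viewed, at most 10 in all, crops included, and the job is handed in when it is done.

Besides the shell and the picture viewer there is one more tool, called as name(argument=value, ...) on one line, values as JSON. arm_command: Moves the arm, as the interface text tells. Shifts and turns lie within -1 to 1; 1 stands for 0.2 m of shift or pi rad of turn. Its arguments: {"type":"object","properties":{"increments":{"type":"array","items":{"type":"array","items":{"type":"number","minimum":-1,"maximum":1}}},"fingers":{"type":"number"},"force":{"type":"number"}},"required":["increments"]}

```bash
mkdir -p pics
cat > h.py <<'E'
from plant import *
import numpy as np, cv2
from scipy.spatial.transform import Rotation as R
def snap(n,f):
    c=read_camera(n); cv2.imwrite('pics/'+f,c['image'][:,:,::-1]); np.savez('pics/'+f+'.npz',**{k:c[k] for k in c}); return c
def ray(c,u,v,z):
    T=np.array(c['T']); d=T[:3,:3]@np.array([(u-c['cx'])/c['fx'],(v-c['cy'])/c['fy'],1]); o=T[:3,3]
    return o+d*(z-o[2])/d[2]
def proj(c,p):
    T=np.array(c['T']); q=T[:3,:3].T@(np.array(p)-T[:3,3]); return np.array([c['fx']*q[0]/q[2]+c['cx'],c['fy']*q[1]/q[2]+c['cy']])
E
python3 - <<'E'
from h import *
a=snap('top','top0.png');b=snap('scene','scene0.png')
print(a['T'],a['fx'],b['T'],b['fx']);s=read_state();print(s)
E
```

```text
[[ 0.01404539 -0.99835863  0.05552269  0.42243245]
 [-0.99989814 -0.01388271  0.00331454  0.21580279]
 [-0.00253829 -0.05556359 -0.99845192  0.90082207]
 [ 0.          0.          0.          1.        ]] 356.143592474525 [[ 0.78876496 -0.41912835  0.44964571  0.08151252]
 [-0.61457949 -0.55189159  0.56365567 -0.26848954]
 [ 0.01191161 -0.72093487 -0.69290044  0.66083164]
 [ 0.          0.          0.          1.        ]] 413.35522703516085
{'t': 0.1, 'q': array([ 1.22658465e+00,  1.31070872e-01,  1.48916408e+00, -5.09703169e-07,
        1.52303356e+00, -8.54005205e-02]), 'dq': array([-0.00141908, -0.00233441,  0.00024992,  0.00040156,  0.00078503,
       -0.00055794]), 'joint_torque': array([ 1.01384794e-03, -5.61332738e+01, -4.93100345e+01,  7.69976573e-02,
        2.88382347e-02, -9.11926304e-05]), 'tool_pos': array([0.15346593, 0.57982238, 0.40380439]), 'orientation': array([-4.05359723e-01, -3.11497031e+00,  2.57180623e-03]), 'force': array([-0.03946629,  0.25919347, -0.04703871]), 'wrist_torque': array([ 0.00514692, -0.01326648,  0.02198858]), 'gripper_force': 0.0, 'opening': 0.09308495912466447}
```

View pics/top0.png

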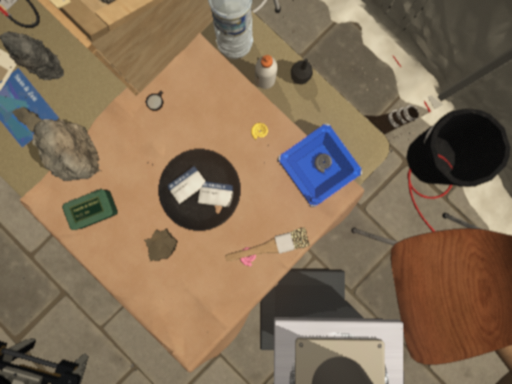

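View pics/scene0.png

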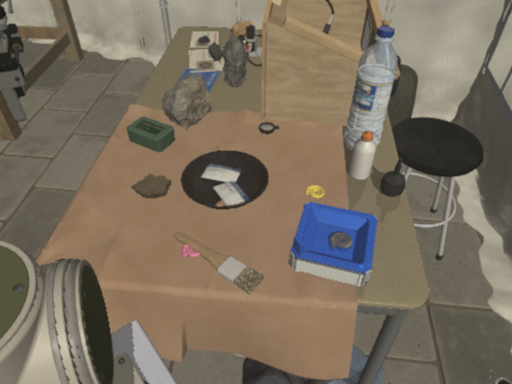

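Run:
```python
import cv2,numpy as np
a=cv2.imread('pics/top0.png')[112:217,265:375];b=cv2.imread('pics/scene0.png')[190:295,280:390]
f=lambda i:cv2.resize(i,None,fx=5,fy=5,interpolation=cv2.INTER_CUBIC)[:,:550]
cv2.imwrite('pics/c1.png',cv2.resize(np.hstack([f(a),f(b)]),(800,382)))
cv2.imwrite('pics/ca.png',f(a));cv2.imwrite('pics/cb.png',f(b))
```

```text
(no output)
```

View pics/ca.png

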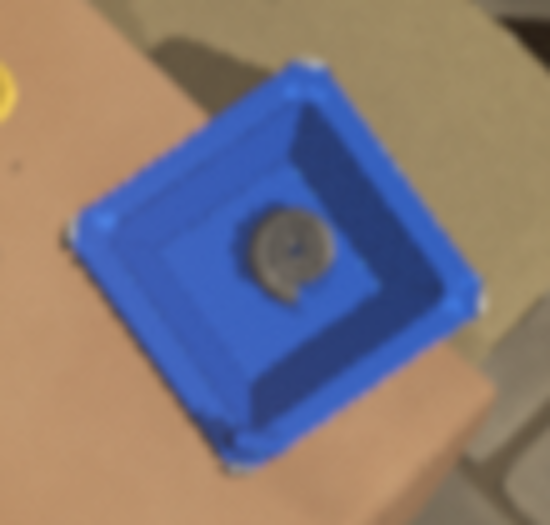

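View pics/cb.png

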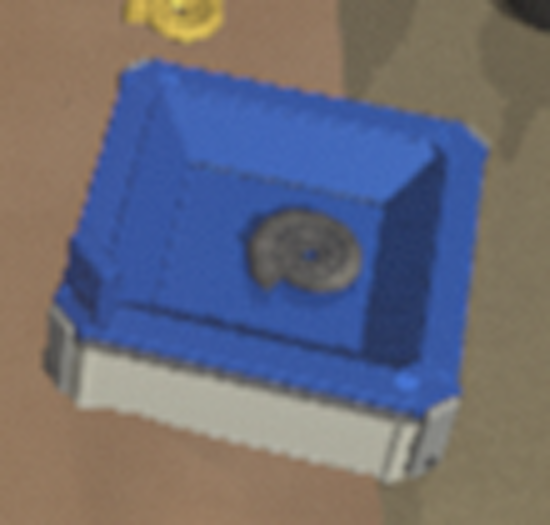

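```bash
cat > est.py <<'E'
from h import *
from scipy.optimize import least_squares
L=lambda f:dict(np.load('pics/'+f+'.npz'))
a=L('top0.png');b=L('scene0.png')
A=np.array([[240,463],[75,233],[312,65],[478,300]])/5+[265,112]   # -x +y +x -y
B=np.array([[60,310],[138,68],[483,142],[455,402]])/5+[280,190]
D=np.array([[-1,0],[0,1],[1,0],[0,-1]])*.098
def pts(p,z): 
    c,s=np.cos(p[2]),np.sin(p[2]); return [np.r_[p[:2]+np.array([[c,-s],[s,c]])@d,z] for d in D]
def res(p,use=(1,1)):
    r=[]
    for cam,P,w in((a,A,use[0]),(b,B,use[1])):
        r+=[w*(proj(cam,q)-k) for q,k in zip(pts(p,.049),P)]
    return np.concatenate(r)
for u in((1,0),(0,1),(1,1)):
    s=least_squares(res,[.5,-.1,0],args=(u,));print(s.x,s.cost);
print(res(s.x).round(1).reshape(-1,2).tolist())
for cam,nm in((a,'top'),(b,'scene')):
    g=cam['image'].max(2); m=(g<70).astype(np.uint8)
    n,l,st,ce=cv2.connectedComponentsWithStats(m)
    for i in range(1,n):
        if 2500<st[i,4]<9000:
            h=cv2.convexHull(np.argwhere(l==i)[:,::-1].astype(np.float32))
            W=np.array([ray(cam,*k[0],.03)[:2] for k in h]).astype(np.float32)
            print(nm,st[i],cv2.minEnclosingCircle(W),cv2.fitEllipse(W))
p=s.x;lug=p[:2]-.088*np.array([np.cos(p[2]),np.sin(p[2])]);print('lug',lug)
for cam in(a,b):
    for z in(.052,.067,.082): print(z,proj(cam,[*lug,z]))
# ammonite
print(ray(a,265+293/5,112+253/5,.036),ray(b,280+305/5,190+252/5,.036))
E
python3 est.py
```

```text
[ 0.53200417  0.05408908 -0.16339144] 0.6742108301603501
[ 0.53623352  0.05551598 -0.1646929 ] 7.265434268003834
[ 0.5340649   0.0545957  -0.16384649] 11.190538368637535
[[0.2, -0.4], [-0.1, -1.7], [-0.6, -0.6], [-0.3, -0.8], [1.6, 1.9], [0.8, 0.6], [-1.5, -0.1], [-2.6, 1.2]]
top [ 406   99  106   87 6231] ((0.5757443308830261, -0.2916766107082367), 0.13331927359104156) ((0.5852671265602112, -0.2938479483127594), (0.210243821144104, 0.2673664093017578), 18.8992977142334)
top [ 159  150   81   80 3450] ((0.4703519344329834, 0.347423791885376), 0.09861710667610168) ((0.4704294502735138, 0.34755828976631165), (0.1955595165491104, 0.19692106544971466), 13.608613967895508)
top [ 260  269  102   80 3443] ((0.1766565442085266, 0.0856778472661972), 0.13447530567646027) ((0.1636856347322464, 0.0743260309100151), (0.23458707332611084, 0.27026769518852234), 52.772430419921875)
scene [ 380   71  104  126 5375] ((0.992179274559021, 0.24605610966682434), 0.31549522280693054) ((1.042112946510315, 0.19810134172439575), (0.2804563641548157, 0.7223120927810669), 120.21670532226562)
scene [ 181  151   87   58 2755] ((0.47025731205940247, 0.3482802212238312), 0.10238123685121536) ((0.4710676670074463, 0.34886324405670166), (0.19945824146270752, 0.20332826673984528), 147.67640686035156)
lug [0.44724347 0.06894977]
0.052 [314.12146891 200.06185672]
0.067 [315.23176781 199.89000491]
0.082 [316.38270157 199.71186364]
0.052 [298.26738837 250.91633731]
0.067 [298.89705116 245.79957958]
0.082 [299.54403357 240.54207941]
[0.53948402 0.04344582 0.036     ] [0.54182596 0.04623146 0.036     ]
```

```bash
cat >> h.py <<'E'
def inc(p0,o0,p1,o1,d=3):
    "increment row (tool axes, units) from pose 0 to pose 1"
    r0=R.from_rotvec(o0); return np.r_[r0.inv().apply(np.array(p1)-p0)/.2,(r0.inv()*R.from_rotvec(o1)).as_rotvec()/np.pi].round(d)
def down(yang,tilt=0):
    "tool down, tool y at world angle yang; tilt: rotation about world axis perpendicular (z x y)"
    y=np.array([np.cos(yang),np.sin(yang),0]);z=np.array([0,0,-1.]);x=np.cross(y,z)
    return (R.from_matrix(np.c_[x,y,z]))
E
python3 - <<'E'
from h import *
from scipy.spatial.transform import Slerp
s=read_state();p0=s['tool_pos'];r0=R.from_rotvec(s['orientation']);p1=np.array([.446,.069,.36]);r1=down(-.164)
sl=Slerp([0,1],R.concatenate([r0,r1]))
w=[(p0+(p1-p0)*f,sl(f).as_rotvec()) for f in(0,1/3,2/3,1)]
for i in range(3): print(inc(*w[i],*w[i+1]).tolist())
E
```

```text
[-0.689, -0.698, 0.074, -0.0, 0.0, 0.157]
[-0.937, -0.29, 0.074, -0.0, 0.0, 0.157]
[-0.963, 0.187, 0.073, -0.0, 0.0, 0.157]
```

arm_command(increments=[[-0.138,-0.14,0.015,0,0,0.031],[-0.276,-0.279,0.03,0,0,0.063],[-0.413,-0.419,0.044,0,0,0.094],[-0.551,-0.558,0.059,0,0,0.126],[-0.689,-0.698,0.074,0,0,0.157]], fingers=-1)

```text
t: 0.72
tool_pos: [0.2514, 0.4086, 0.3894]
orientation: [-1.158, -2.92, 0.001]
force: [1.2, 0.3, 1.0]
opening: 0.0929
gripper_force: 0.0
```

arm_command(increments=[[-0.187,-0.058,0.015,0,0,0.031],[-0.375,-0.116,0.03,0,0,0.063],[-0.562,-0.174,0.044,0,0,0.094],[-0.75,-0.232,0.059,0,0,0.126],[-0.937,-0.29,0.074,0,0,0.157]])

```text
t: 1.35
tool_pos: [0.3486, 0.2382, 0.3747]
orientation: [-1.836, -2.549, 0.0]
force: [1.0, -0.8, 0.6]
opening: 0.0929
gripper_force: 0.0
```

arm_command(increments=[[-0.193,0.037,0.015,0,0,0.031],[-0.385,0.075,0.03,0,0,0.063],[-0.578,0.112,0.044,0,0,0.094],[-0.77,0.15,0.059,0,0,0.126],[-0.963,0.187,0.073,0,0,0.157]])

```text
t: 1.98
tool_pos: [0.4456, 0.0677, 0.3601]
orientation: [-2.403, -2.023, 0.0]
force: [-0.8, -0.6, -0.7]
opening: 0.0929
gripper_force: 0.0
```

Run:
```python
from h import *
c=snap('wrist','w0.png')
s=read_state();print(s['t'],s['tool_pos'],s['dq'].max(),R.from_rotvec(s['orientation']).as_matrix().round(4))
g=.069,.0
from math import cos,sin
lug=np.array([.4472,.0689])
for z in(.052,.082):print(proj(c,[*lug,z]))
```

```text
2.025 [0.44696124 0.06471164 0.359803  ] 0.06754734748749065 [[ 1.764e-01  9.843e-01  3.000e-04]
 [ 9.843e-01 -1.764e-01 -2.400e-03]
 [-2.400e-03  7.000e-04 -1.000e+00]]
[249.98871531 185.09704202]
[249.96613942 193.56055933]
```

View pics/w0.png

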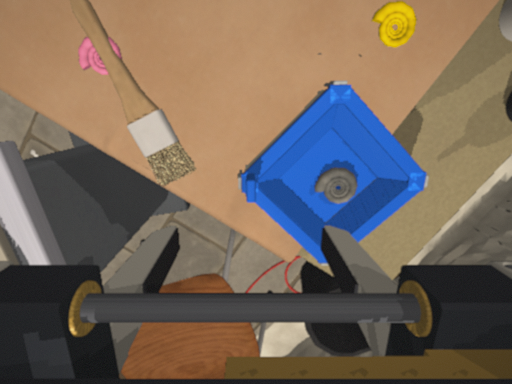

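Run:
```python
from h import *
c=snap('wrist','w1.png')
s=read_state();print(s['t'],s['tool_pos'],s['orientation'])
i=c['image'][70:270,230:440,::-1];cv2.imwrite('pics/cw.png',cv2.resize(i,None,fx=3,fy=3,interpolation=cv2.INTER_CUBIC)[:600])
p=[.5341,.0546,-.1638]
for d in(-.098,.098):
  for e in(0,1):
    q=np.array(p[:2])+d*np.array([np.cos(p[2]+e*np.pi/2),np.sin(p[2]+e*np.pi/2)]);print((proj(c,[*q,.049])-[230,70])*3)
for x in(-.0925,-.0835):
  for y in(-.012,.012):
    for z in (.082,):
      q=np.array(p[:2])+R.from_euler('z',p[2]).apply([x,y,0])[:2];print('lugtop',(proj(c,[*q,z])-[230,70])*3)
```

```text
2.075 [0.44613817 0.06636814 0.35984107] [ 2.40509933e+00  2.02065117e+00 -2.02805989e-03]
[ 26.12353667 334.34593922]
[280.69582988 570.85056636]
[571.85816202 327.31858207]
[320.46891877  38.90894311]
lugtop [ 40.04473704 396.24159144]
lugtop [ 38.51158314 325.10645123]
lugtop [ 67.5868082  395.89496531]
lugtop [ 66.79738366 324.74101221]
```

View pics/cw.png

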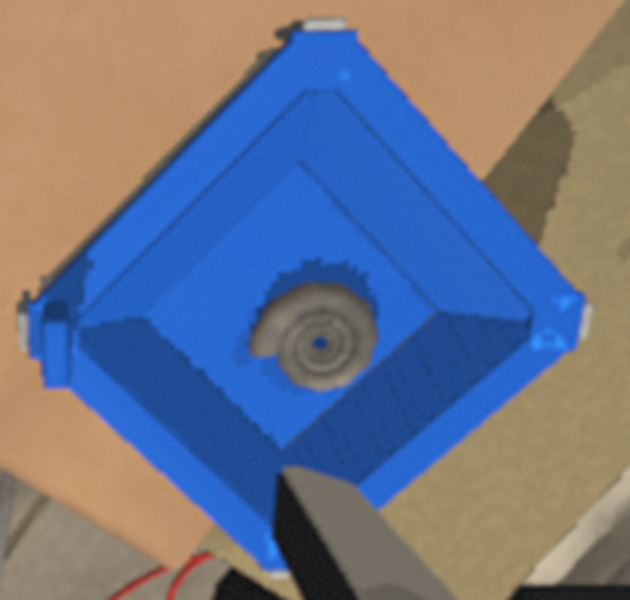

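```bash
cat > go.py <<'E'
from h import *; import sys
a=[float(x) for x in sys.argv[1:5]]
s=read_state();print(s['t'],s['tool_pos'].round(4),s['force'].round(1),s['opening'].round(4),s['gripper_force'])
print(inc(s['tool_pos'],s['orientation'],a[:3],down(a[3]).as_rotvec(),4).tolist())
E
python3 go.py .4486 .0701 .27 -.164
```

```text
Traceback (most recent call last):
  File "go.py", line 3, in <module>
    s=read_state();print(s['t'],s['tool_pos'].round(4),s['force'].round(1),s['opening'].round(4),s['gripper_force'])
                                                                           ^^^^^^^^^^^^^^^^^^
AttributeError: 'float' object has no attribute 'round'
```

```bash
sed -i "s/s\['opening'\].round(4)/round(s['opening'],4)/" go.py; python3 go.py .4486 .0701 .27 -.164
```

```text
2.075 [0.4461 0.0664 0.3598] [ 1.   0.3 -0.5] 0.0928 0.0
[0.021, 0.0092, 0.4492, -0.0002, 0.0004, -0.003]
```

arm_command(increments=[[0.004,0.002,0.1,0,0,0],[0.01,0.005,0.22,0,0,0],[0.015,0.009,0.34,0,0,0],[0.015,0.009,0.42,0,0,0],[0.015,0.009,0.449,0,0,0]])

```text
t: 2.7
tool_pos: [0.447, 0.0719, 0.2697]
orientation: [-2.398, -2.028, 0.002]
force: [0.4, 0.3, 1.2]
opening: 0.0934
gripper_force: 0.0
```

arm_command(increments=[[0,0,0,0,0,0],[0,0,0,0,0,0],[0,0,0,0,0,0],[0,0,0,0,0,0],[0,0,0,0,0,0]])

```text
t: 3.32
tool_pos: [0.4476, 0.0716, 0.2709]
orientation: [2.4, 2.027, 0.0]
force: [0.9, -0.4, -0.5]
opening: 0.0933
gripper_force: 0.0
```

```bash
python3 go.py .4486 .0701 .243 -.164
python3 - <<'E'
from h import *
c=snap('wrist','w2.png')
s=read_state();print(s['t'],s['tool_pos'],s['orientation'])
i=c['image'][80:380,130:430,::-1];cv2.imwrite('pics/cw2.png',cv2.resize(i,None,fx=2,fy=2,interpolation=cv2.INTER_CUBIC)[:600])
g=s['tool_pos'];r=R.from_rotvec(s['orientation'])
for x in(-.0925,-.0835):
  for y in(-.012,.012):
      q=np.array([.4486,.0701])+R.from_euler('z',-.164).apply([x+.088,y,0])[:2];print('lugtop',(proj(c,[*q,.082])-[130,80])*2)
for z in(.14,.167,.186):print('axis',(proj(c,g+r.apply([0,0,z]))-[130,80])*2)
E
```

```text
3.325 [0.4476 0.0716 0.2709] [ 0.9 -0.4 -0.5] 0.0933 0.0
[-0.0064, 0.006, 0.1396, 0.0001, -0.0, -0.0012]
3.375 [0.44760546 0.07157163 0.27086494] [2.39963155e+00 2.02748407e+00 3.04391043e-04]
lugtop [225.76427764 347.43448322]
lugtop [224.96137709 282.58507617]
lugtop [252.09992172 347.35661204]
lugtop [252.32105273 282.49959859]
axis [233.62967381 399.17465597]
axis [234.63145986 345.00838946]
axis [235.16869758 315.96010966]
```

View pics/cw2.png

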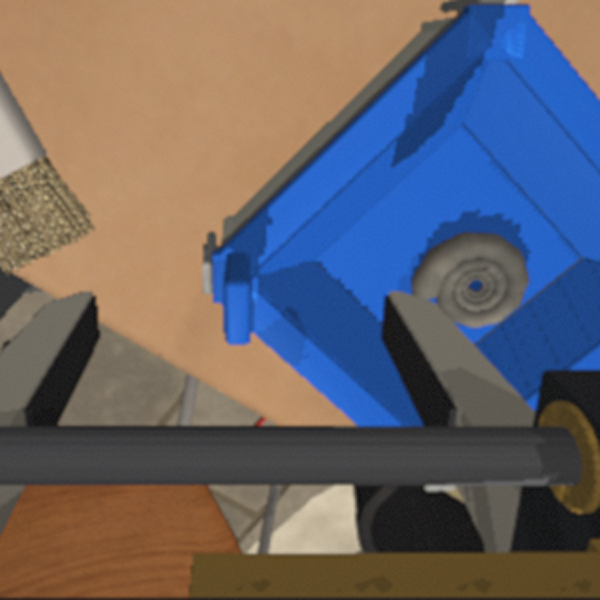

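```bash
python3 go.py .4468 .0705 .243 -.164
```

```text
3.375 [0.4476 0.0716 0.2709] [-0.9 -1.   0.2] 0.0935 0.0
[-0.006, -0.0031, 0.1393, 0.0001, -0.0, -0.0012]
```

arm_command(increments=[[-0.002,-0.001,0.03,0,0,0],[-0.004,-0.002,0.07,0,0,0],[-0.006,-0.003,0.11,0,0,0],[-0.006,-0.003,0.13,0,0,0],[-0.006,-0.003,0.139,0,0,0]])

```text
t: 4.0
tool_pos: [0.4466, 0.0705, 0.2425]
orientation: [-2.399, -2.027, 0.001]
force: [0.8, 0.2, 0.1]
opening: 0.0931
gripper_force: 0.0
```

arm_command(increments=[[0,0,0,0,0,0],[0,0,0,0,0,0],[0,0,0,0,0,0],[0,0,0,0,0,0],[0,0,0,0,0,0]], fingers=1, force=15)

```text
t: 4.62
tool_pos: [0.4468, 0.0705, 0.243]
orientation: [2.4, 2.028, 0.0]
force: [0.2, -0.7, 0.8]
opening: 0.0478
gripper_force: 0.0
```

arm_command(increments=[[0,0,0,0,0,0],[0,0,0,0,0,0],[0,0,0,0,0,0],[0,0,0,0,0,0],[0,0,0,0,0,0]])

```text
t: 5.25
tool_pos: [0.4468, 0.0705, 0.2429]
orientation: [2.4, 2.028, -0.0]
force: [-0.4, -0.8, -0.3]
opening: 0.0087
gripper_force: 15.0
```

Run:
```python
from h import *
s=read_state();p=s['tool_pos'];r=R.from_rotvec(s['orientation'])
t=r.as_matrix()[:,1];t[2]=0;t/=np.linalg.norm(t);print(t)
F=p+.183*t;F[2]=.046
ax=np.cross([0,0,1],t)
for k in range(1,6):
    q=R.from_rotvec(ax*.011*k);print(inc(p,s['orientation'],F+q.apply(p-F),(q*r).as_rotvec(),4).tolist())
```

```text
[ 0.98599357 -0.16678333  0.        ]
[-0.0, 0.0109, -0.01, 0.0035, -0.0, -0.0]
[-0.0, 0.0219, -0.0199, 0.007, -0.0, -0.0]
[-0.0, 0.033, -0.0297, 0.0105, -0.0, -0.0]
[-0.0, 0.0442, -0.0393, 0.014, -0.0, -0.0]
[-0.0, 0.0555, -0.0488, 0.0175, -0.0, -0.0]
```

arm_command(increments=[[0,0,0,0,0,0],[0,0,0,0,0,0],[0,0,0,0,0,0],[0,0,0,0,0,0],[0,0,0,0,0,0]], force=50)

```text
t: 5.88
tool_pos: [0.4468, 0.0705, 0.2429]
orientation: [2.4, 2.028, -0.0]
force: [0.6, 0.9, -0.1]
opening: 0.0085
gripper_force: 50.0
```

arm_command(increments=[[0,0.0109,-0.01,0.0035,0,0],[0,0.0219,-0.0199,0.007,0,0],[0,0.033,-0.0297,0.0105,0,0],[0,0.0442,-0.0393,0.014,0,0],[0,0.0555,-0.0488,0.0175,0,0]])

```text
t: 6.5
tool_pos: [0.4575, 0.0688, 0.2527]
orientation: [-2.366, -1.999, 0.057]
force: [-3.7, 4.5, 0.2]
opening: 0.0088
gripper_force: 50.0
```

arm_command(increments=[[0,0.0109,-0.01,0.0035,0,0],[0,0.0219,-0.0199,0.007,0,0],[0,0.033,-0.0297,0.0105,0,0],[0,0.0442,-0.0393,0.014,0,0],[0,0.0555,-0.0488,0.0175,0,0]])

```text
t: 7.12
tool_pos: [0.469, 0.0668, 0.2621]
orientation: [-2.333, -1.971, 0.111]
force: [-5.6, 1.2, 1.2]
opening: 0.0084
gripper_force: 50.0
```

Run:
```python
from h import *
c=snap('scene','s1.png')
i=c['image'][130:310,230:470,::-1];cv2.imwrite('pics/cs1.png',cv2.resize(i,None,fx=3,fy=3,interpolation=cv2.INTER_CUBIC))
s=read_state();print(s['force'],s['wrist_torque'],R.from_rotvec(s['orientation']).as_matrix()[:,2])
```

```text
[-7.06158471  2.32781745  1.4300648 ] [0.23409336 0.98935435 0.14817303] [-0.1102919   0.01881587 -0.99372112]
```

View pics/cs1.png

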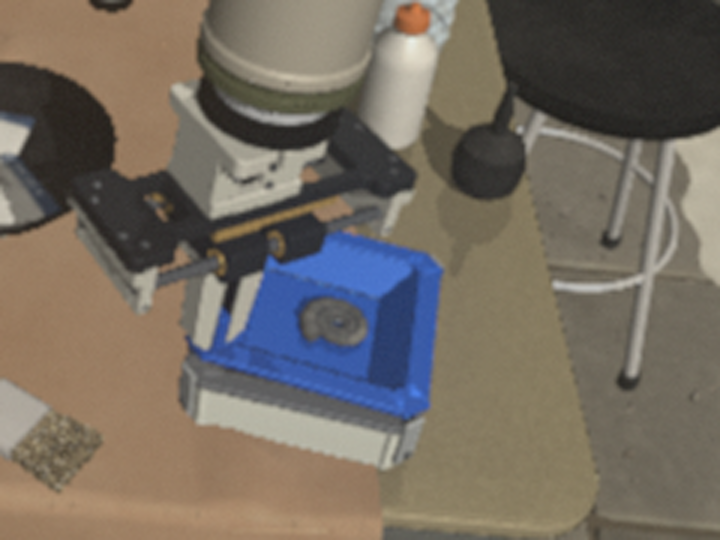

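Run:
```python
from h import *
a=cv2.cvtColor(np.load('pics/scene0.png.npz')['image'],7).astype(np.float32);b=cv2.cvtColor(np.load('pics/s1.png.npz')['image'],7).astype(np.float32)
for r in((260,292,290,372),(268,290,292,362)):
    y0,y1,x0,x1=r;print(cv2.phaseCorrelate(a[y0:y1,x0:x1].copy(),b[y0:y1,x0:x1].copy(),cv2.createHanningWindow((x1-x0,y1-y0),cv2.CV_32F)))
t=b[262:288,294:366]
res=cv2.matchTemplate(a[255:295,287:373].copy(),t.copy(),cv2.TM_CCOEFF_NORMED);print(cv2.minMaxLoc(res))
s=read_state();print(s['tool_pos'],s['force'],s['wrist_torque'])
```

```text
((-0.09950200590823499, 0.0034350172815091895), 0.8572778307729297)
((-0.19057571620783165, -0.09177151865816491), 0.8244394744159999)
(-0.27374473214149475, 0.987371563911438, (0, 14), (7, 7))
[0.4692985  0.06673642 0.26234917] [-7.06158471  2.32781745  1.4300648 ] [0.23409336 0.98935435 0.14817303]
```

arm_command(increments=[[0,0.007,-0.01,0.0035,0,0],[0,0.015,-0.0199,0.007,0,0],[0,0.025,-0.0297,0.0105,0,0],[0,0.036,-0.0393,0.014,0,0],[0,0.047,-0.0488,0.0175,0,0]])

```text
t: 7.8
tool_pos: [0.4796, 0.0649, 0.2706]
orientation: [-2.3, -1.943, 0.161]
force: [-4.3, 1.1, 1.8]
opening: 0.0087
gripper_force: 50.0
```

arm_command(increments=[[0,0.01,-0.01,0.0035,0,0],[0,0.02,-0.0199,0.007,0,0],[0,0.03,-0.0297,0.0105,0,0],[0,0.041,-0.0393,0.014,0,0],[0,0.052,-0.0488,0.0175,0,0]])

```text
t: 8.43
tool_pos: [0.4913, 0.0629, 0.2786]
orientation: [-2.265, -1.914, 0.212]
force: [-3.5, 1.4, 1.2]
opening: 0.0086
gripper_force: 50.0
```

Run:
```python
from h import *
c=snap('scene','s2.png')
i=c['image'][130:310,230:470,::-1];cv2.imwrite('pics/cs2.png',cv2.resize(i,None,fx=3,fy=3,interpolation=cv2.INTER_CUBIC))
s=read_state();print(s['tool_pos'],s['force'],s['wrist_torque'],R.from_rotvec(s['orientation']).as_matrix()[:,2])
```

```text
[0.49156673 0.0628906  0.27878941] [-4.74986197  1.7242479   1.73273484] [0.2598777  0.75602497 0.1047917 ] [-0.21574389  0.03662989 -0.97576269]
```

View pics/cs2.png

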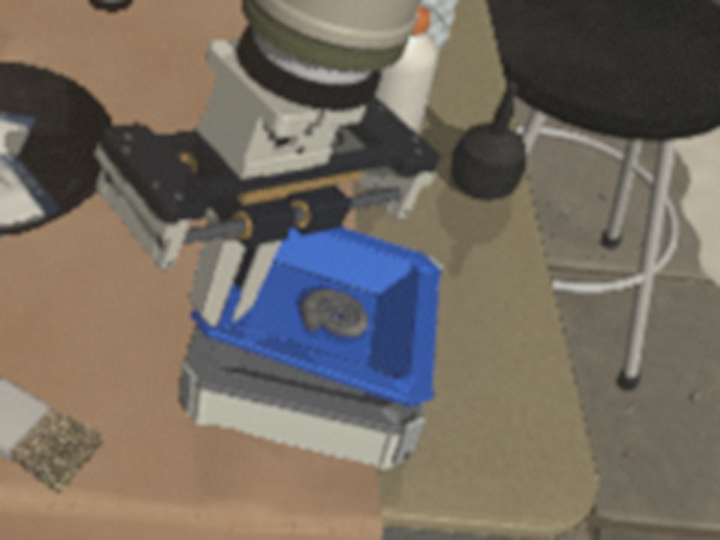

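arm_command(increments=[[0,-0.007,-0.018,0,0,0],[0,-0.011,-0.036,0,0,0],[0,-0.015,-0.056,0,0,0],[0,-0.02,-0.076,0,0,0],[0,-0.025,-0.098,0,0,0]])

```text
t: 9.1
tool_pos: [0.4906, 0.0631, 0.299]
orientation: [-2.266, -1.915, 0.211]
force: [-0.3, -0.7, -2.3]
opening: 0.0087
gripper_force: 50.0
```

arm_command(increments=[[0,-0.006,-0.03,0,0,0],[0,-0.012,-0.06,0,0,0],[0,-0.02,-0.09,0,0,0],[0,-0.027,-0.12,0,0,0],[0,-0.033,-0.146,0,0,0]])

```text
t: 9.72
tool_pos: [0.4905, 0.0631, 0.329]
orientation: [-2.266, -1.915, 0.211]
force: [-0.2, -0.7, -1.2]
opening: 0.009
gripper_force: 50.0
```

Run:
```python
from h import *
c=snap('scene','s3.png')
i=c['image'][100:310,230:470,::-1];cv2.imwrite('pics/cs3.png',cv2.resize(i,None,fx=2.5,fy=2.5,interpolation=cv2.INTER_CUBIC))
s=read_state();print(s['tool_pos'],s['orientation'],s['force'],s['wrist_torque'],R.from_rotvec(s['orientation']).as_matrix())
a=cv2.cvtColor(np.load('pics/scene0.png.npz')['image'],7).astype(np.float32);b=cv2.cvtColor(c['image'],7).astype(np.float32)
y0,y1,x0,x1=268,290,292,362;print(cv2.phaseCorrelate(a[y0:y1,x0:x1].copy(),b[y0:y1,x0:x1].copy(),cv2.createHanningWindow((x1-x0,y1-y0),cv2.CV_32F)))
```

```text
[0.49070549 0.06309731 0.32976704] [-2.26635699 -1.91502897  0.21010923] [-0.00325173 -0.75141612 -1.24712131] [-0.08505747  0.04954001  0.02666152] [[ 1.66883666e-01  9.62485570e-01 -2.13942444e-01]
 [ 9.85976579e-01 -1.62871314e-01  3.63747213e-02]
 [ 1.65057414e-04 -2.17012586e-01 -9.76168792e-01]]
((-0.07980323023017633, 0.08433320359930718), 0.9145318289045934)
```

View pics/cs3.png

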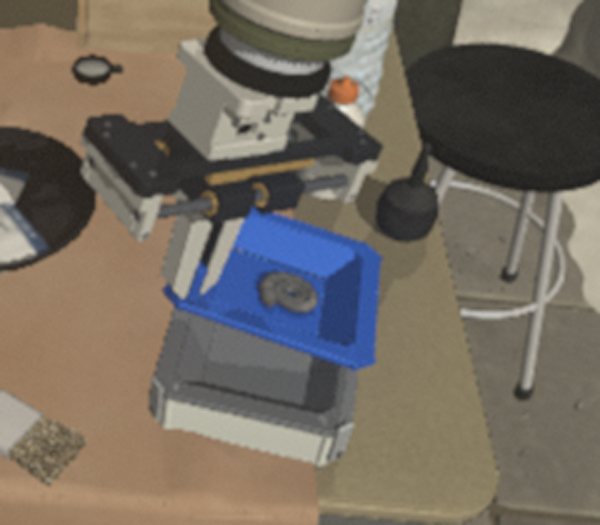

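Run:
```python
from h import *
s=read_state();p=s['tool_pos'];r=R.from_rotvec(s['orientation']);P1=np.array([.4475,.0704,.333]);r1=down(-.1675)
for f in(.1,.3,.5,.7,.85,1):
    from scipy.spatial.transform import Slerp
    q=Slerp([0,1],R.concatenate([r,r1]))(f)
    print(inc(p,s['orientation'],p+f*(P1-p),q.as_rotvec()).tolist())
print('tot',inc(P1,r1.as_rotvec(),[.3832,.3637,.331],r1.as_rotvec(),4))
```

```text
[-0.0, -0.022, 0.003, -0.007, -0.0, -0.0]
[-0.0, -0.065, 0.01, -0.021, -0.0, -0.0]
[-0.0, -0.109, 0.016, -0.035, -0.0, -0.0]
[-0.0, -0.152, 0.022, -0.049, -0.0, -0.0]
[-0.0, -0.185, 0.027, -0.059, -0.0, -0.0]
[-0.0, -0.217, 0.032, -0.07, -0.0, -0.0]
tot [ 1.3924 -0.5615  0.01    0.      0.      0.    ]
```

arm_command(increments=[[0,-0.022,0.003,-0.007,0,0],[0,-0.065,0.01,-0.021,0,0],[0,-0.13,0.019,-0.042,0,0],[0,-0.185,0.027,-0.059,0,0],[0,-0.217,0.032,-0.07,0,0]])

```text
t: 10.4
tool_pos: [0.4465, 0.0705, 0.3315]
orientation: [2.398, 2.027, 0.002]
force: [0.2, -0.4, -1.3]
opening: 0.0085
gripper_force: 50.0
```

arm_command(increments=[[0.02,-0.008,0,0,0,0],[0.06,-0.024,0,0,0,0],[0.12,-0.048,0.001,0,0,0],[0.19,-0.077,0.001,0,0,0],[0.27,-0.109,0.002,0,0,0]])

```text
t: 11.02
tool_pos: [0.4347, 0.1285, 0.3313]
orientation: [-2.399, -2.028, 0.001]
force: [-0.4, -0.7, -1.9]
opening: 0.0089
gripper_force: 50.0
```

arm_command(increments=[[0.085,-0.034,0,0,0,0],[0.17,-0.069,0.001,0,0,0],[0.255,-0.103,0.001,0,0,0],[0.34,-0.137,0.002,0,0,0],[0.425,-0.171,0.003,0,0,0]])

```text
t: 11.65
tool_pos: [0.4148, 0.2183, 0.3306]
orientation: [-2.399, -2.028, 0.001]
force: [-0.1, -0.2, -3.0]
opening: 0.0083
gripper_force: 50.0
```

arm_command(increments=[[0.085,-0.034,0,0,0,0],[0.17,-0.069,0.001,0,0,0],[0.255,-0.103,0.001,0,0,0],[0.34,-0.137,0.002,0,0,0],[0.425,-0.171,0.003,0,0,0]])

```text
t: 12.28
tool_pos: [0.3954, 0.3076, 0.3301]
orientation: [-2.399, -2.028, 0.0]
force: [1.2, -1.3, -1.2]
opening: 0.0084
gripper_force: 50.0
```

arm_command(increments=[[0.08,-0.032,0,0,0,0],[0.15,-0.061,0.001,0,0,0],[0.21,-0.085,0.001,0,0,0],[0.25,-0.101,0.002,0,0,0],[0.27,-0.11,0.002,0,0,0]])

```text
t: 12.9
tool_pos: [0.383, 0.3636, 0.3297]
orientation: [2.399, 2.028, -0.0]
force: [-0.3, 0.1, -1.8]
opening: 0.0087
gripper_force: 50.0
```

arm_command(increments=[[0,0,0,0,0,0],[0,0,0,0,0,0],[0,0,0,0,0,0],[0,0,0,0,0,0],[0,0,0,0,0,0]])

```text
t: 13.52
tool_pos: [0.3832, 0.3631, 0.3298]
orientation: [-2.4, -2.027, -0.0]
force: [0.1, -0.5, -0.8]
opening: 0.0087
gripper_force: 50.0
```

```bash
cat > fit.py <<'E'
from h import *
from scipy.optimize import least_squares
e=.075*2**.5; k=.098
c=[]
for a in range(4):
    for sg in(-1,1):
        v=np.array([k,sg*(e-k)]); c.append(R.from_euler('z',a*np.pi/2).apply([*v,0]))
c=np.array(c); M=np.r_[c,c+[0,0,.006]]
f=.04*2**.5+.002
M=np.r_[M,[[f*np.cos(t),f*np.sin(t),-.018] for t in np.arange(4)*np.pi/2],[[x,y,z] for x in(-.0925,-.0835) for y in(-.012,.012) for z in(.036,)]]
ang=np.arange(0,2*np.pi,np.pi/36); U=np.c_[np.cos(ang),np.sin(ang)]
def hull(cam):
    i=cam['image'].astype(int); m=((i[...,2]>i[...,0]+45)&(i[...,2]>i[...,1]+25)).astype(np.uint8)
    n,l,st,_=cv2.connectedComponentsWithStats(m)
    c=[j for j in range(1,n) if st[j,4]>1200]; j=max(c,key=lambda j:st[j,4]); return np.argwhere(l==j)[:,::-1],st[j]
def model(cam,p):
    W=p[:3]+(R.from_euler('z',p[3])*R.from_rotvec([p[4],p[5],0])).apply(M)
    return np.array([proj(cam,w) for w in W])
def fit(cams,p0,free):
    H=[hull(c) for c in cams]; print([h[1] for h in H])
    S=[(U@h[0].T).max(1)+.4 for h in H]
    def res(q):
        p=np.array(p0,float);p[free]=q
        return np.concatenate([(U@model(c,p).T).max(1)-s for c,s in zip(cams,S)])
    o=least_squares(res,np.array(p0)[free],loss='soft_l1',f_scale=.7,x_scale=np.array([.01,.01,.01,.05,.05,.05])[free])
    r=res(o.x); print(o.x.round(4), 'med',np.median(abs(r)).round(2)); return o.x
E
python3 - <<'E'
from fit import *
L=lambda f:dict(np.load('pics/'+f+'.npz'))
T0,S0=L('top0.png'),L('scene0.png')
T1,S1=snap('top','t4.png'),snap('scene','s4.png')
p0=[.534,.0546,.046,-.164,0,0];al=[0,1,2,3,4,5]
p1=[.4704,.3478,.134,-.164,0,0]
for cs0,cs1 in(((T0,),(T1,)),((S0,),(S1,)),((T0,S0),(T1,S1))):
    fr=al
    fit(cs0,p0,fr);fit(cs1,p1,fr)
for cam,nm in((S0,'s0'),(S1,'s1')): 
    pass
a=cv2.cvtColor(S0['image'],7).astype(np.float32);b=cv2.cvtColor(S1['image'],7).astype(np.float32)
y0,y1,x0,x1=268,290,292,362;print('stack',cv2.phaseCorrelate(a[y0:y1,x0:x1].copy(),b[y0:y1,x0:x1].copy(),cv2.createHanningWindow((x1-x0,y1-y0),cv2.CV_32F)))
E
```

```text
[array([ 280,  125,   81,   80, 3553], dtype=int32)]
[ 0.5349  0.0527  0.03   -0.1576 -0.1018 -0.0882] med 0.17
[array([ 149,  143,   89,   85, 2944], dtype=int32)]
[ 0.4771  0.3417  0.1209 -0.0785  0.3916  0.3154] med 0.83
[array([ 291,  202,   86,   71, 4148], dtype=int32)]
[ 0.5363  0.0591  0.0434 -0.1503 -0.005   0.0042] med 0.1
[array([ 180,  116,   85,   52, 2651], dtype=int32)]
[ 0.4814  0.3628  0.1196 -0.1626  0.0142 -0.0145] med 0.3
[array([ 280,  125,   81,   80, 3553], dtype=int32), array([ 291,  202,   86,   71, 4148], dtype=int32)]
[ 0.5329  0.0563  0.0482 -0.1555 -0.0142  0.0181] med 0.27
[array([ 149,  143,   89,   85, 2944], dtype=int32), array([ 180,  116,   85,   52, 2651], dtype=int32)]
[ 0.4705  0.3445  0.1341 -0.1377 -0.0126  0.0259] med 0.76
stack ((0.1188299538697919, -0.011242080008431188), 0.9004888468318515)
```

Run:
```python
from h import *
c=dict(np.load('pics/s4.png.npz'));i=c['image'].astype(int)
u,v=proj(c,[.4705,.347,.125]).astype(int);print(u,v)
w=i[v-14:v+15,u-22:u+23]; m=(abs(w[...,0]-w[...,2])<30)&(w.max(2)>40)&(w.max(2)<190)
for r in m[::2]: print(''.join('#' if x else '.' for x in r))
s=read_state();print(s['t'],s['tool_pos'],abs(s['dq']).max(),s['force'],R.from_rotvec(s['orientation']).as_matrix()[2])
```

```text
222 144
.............................................
.............................................
.............................................
.............................................
.............................................
.......................###########...........
....................#################........
..................####################.......
..................#####################......
..................####################.......
...................###...###########.........
.............................................
.............................................
.............................................
.............................................
13.625 [0.38314845 0.36316459 0.32983912] 0.0015532780099767423 [-0.26254881  0.46590442 -1.62549076] [ 2.45708869e-05  3.01073876e-05 -9.99999999e-01]
```

The ammonite is in the tray, and the tray is level, still and centred over the dish, so I'm handing in.

```bash
python3 -c "
from plant import *
print(close_job())"
```

```text
the job is handed in; nothing more can be done
None
```

I peeled the blue tray off by its lug and lifted it clear; it is now held level and still over the black dish about 13 cm up, with the ammonite in it and the stack unmoved (camera-checked), and the job is handed in (no verdict was returned).

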